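# Set out a glaze line blend in the tile rack

## Robot

A 7-joint arm with a two-finger parallel gripper is mounted at the origin on a cart in front of the work surface, level with it; the furniture and walls round the work are solid. World frame = base frame: x ahead of the robot, y to its left, z up, the work surface at z = 0. Lengths are in m, angles in rad, forces in N, time in s.
With the tool pointing down it reaches from about 0.35 to 0.775 m from the base axis. Payload 3.1 kg.
Tool frame: the origin (TCP) lies at the very end of the fingers, on their centre line; the grasp point (between the pads) lies manip.grasp_offset behind it (manip.grasp_offset is the distance from the TCP to the grasp point, in m); z points along the fingers, y is the line along which they close (so a half turn about z gives the same grasp; the last joint's range is limited). The gripper opens to 85 mm and grips with 20 to 120 N. Pads are 22 mm wide; open, the fingers measure 114 mm over their backs; the gripper's body (76 mm by 85 mm) begins 54 mm behind the grasp point. The pads swing forward as they close: fully open they stand 13 mm farther back than shut.
Start: joints at [1.252, 0.311, 0.014, 1.512, -0.004, 1.319, -0.027], TCP at [0.15, -0.529, 0.209] pointing down, gripper open.
Joint ranges: [-2.7, 2.7], [-0.3, 1.91], [-1.27, 1.3], [0.12, 2.57], [-1.44, 4.58], [0.2, 2.03], [-3.05, 3.05]. Speed limits (rad/s): [2.79, 2.79, 3.14, 3.14, 3.14, 3.14, 3.14].

## Interface

Orientations are given as a unit quaternion [w, x, y, z].
In Python, from rig import manip gives the robot as it stands. The module is installed in compiled form; this text tells all that it offers. Calls block until the motion is done:
- manip.move_pose(position, orientation): joint-space move of the TCP to a pose.
- manip.servo_line(position, v=0.15, rotation=None): straight line of the TCP; rotation=None keeps the orientation; v is the mean speed in m/s.
- manip.movej(angles): joint-space move.
- manip.command_gripper(opening, effort=None): finger opening in m; effort is the grip in N (None keeps the last); returns when the fingers have stopped.
- manip.sleep(seconds).
- manip.ik(position, orientation): joint angles nearest the present ones, or None.
- manip.camera(name): name is "scene" or "top" or "wrist"; returns the picture (400x640x3 uint8, blue, green, red); there is no depth.
- manip.calibration(name): a dict with "camera_matrix" (3x3 intrinsics, pixels), "world_from_camera" (4x4, takes a point from camera to world coordinates). Camera axes: x right, y up, looking along -z (the intrinsics and any distortion apply to the point x, -y, -z); pixel columns grow to the right and rows downward; lengths in m; the calibration is good to about 2 mm. The wrist camera is an equidistant fisheye: a pixel r from the principal point sees the ray r / f radians off the axis. A picture is of the moment at which its call begins: read the wrist's pose just before it. calibration takes no time and is no camera call; for the wrist camera it gives the pose at the moment of the call.
A pose or a line that the arm cannot do raises manip.PlanningError and nothing moves.
- manip.job_done(): hands the job in; it is judged then, once.
Readings, each from a call of its own:
- manip.current_t(): time.
- manip.current_joint_positions(): joint angles.
- manip.current_joint_vel(): joint speeds.
- manip.current_joint_efforts(): joint torques, N m.
- manip.current_position(): TCP position.
- manip.current_orientation(): TCP orientation.
- manip.current_wrist_force(): force on the tool from outside, world axes, zero at the start.
- manip.current_ft_torque(): the same for the moment, N m.
- manip.current_finger_gap(): finger opening in m.
- manip.current_grasp_force(): force on a finger pad.
Only numpy, scipy, OpenCV 4.12 (cv2) and the standard library are available. Lean on these libraries where they do the work, as an engineer would, in place of code of your own. Each camera call takes 0.05 s, during which the arm holds its last target. There are 200 camera calls.

## Task

The blue line blend is back from the kiln, and its white and its darkest tile already stand at the two ends of the wooden tile rack. Stand the four loose tiles in the empty bays so that the row deepens step by step from the white tile to the darkest, each one upright and square on the bay floor with its glazed face to the front of the rack (the side with the low lip). Do not knock any tile over, and leave the two end tiles where they stand.

Things in the scene. Friction and masses are not known exactly. Their poses are not given: they have to be found in the camera images.
- tile_faint: Loose tile, pale sky blue, second palest of the six. L-shaped buff clay test tile standing on its foot: upright 36 mm wide (y), 8 mm thick (x), 80 mm tall; foot 8 mm thick, from 4 mm behind the origin to 36 mm in front. Origin: on the underside, beneath the middle of the upright. -x is the front (glazed face, foot side), z up.
- tile_light: Loose tile, light-to-medium blue, third palest of the six. Form, origin and axes as tile_faint. Each tile weighs about 70 g; pinch the upright across its 8 mm from above, near the top. Its back is bare buff clay, only the front face, the top edge and the top of the foot are glazed.
- tile_mid: Loose tile, strong mid blue, third darkest of the six. Form, origin and axes as tile_faint. The loose tiles start standing on the table with their faces turned roughly towards the robot.
- tile_deep: Loose tile, deep navy blue, second darkest of the six. Form, origin and axes as tile_faint.
- end_white: White tile (no colour in the glaze), already standing in one end bay of the wooden rack: left or right varies. Loose. Form, origin and axes as tile_faint.
- end_dark: Blue-black tile (full strength), already standing in the other end bay of the rack. Loose. Form, origin and axes as tile_faint.
- bay_1: First empty bay of the fixed wooden rack from the left, as seen from the robot. Origin: on the grey felt floor, 14 mm above the table, where the middle of a tile's upright comes when its foot is centred in the bay (16 mm behind the bay's middle). -x towards the front lip, +y to the rack's left end: a tile seated square has the bay's axes.
- bay_2: Second empty bay from the left. Origin and axes as bay_1. All bays are 50 mm wide (y) and 54 mm deep (x), 56 mm from middle to middle, between 6 mm dividers that rise to 28 mm above the table.
- bay_3: Third empty bay from the left. Origin and axes as bay_1. The whole rack is 78 mm deep and 358 mm long; its front lip is 22 mm high, its back rail 34 mm, both above the table.
- bay_4: Fourth empty bay from the left, next to the right end bay. Origin and axes as bay_1.
Things that resemble listed ones, but are neither listed nor needed, are in the scene too. Leave any red look-alike of the tile_deep alone.

How it is judged:
By the outcome, as a careful person would: the job done as asked, in the order asked, and still so for the second after the job is handed in, with the robot touching nothing.
It also fails if it takes over 120 s, if anything falls off the work surface, if the arm or the gripper's body presses on something with over 40 N, if the wrist force passes 120 N, or if a joint passes its speed limit or range.

## Working session

There is one attempt and no reset: what is moved stays moved. The work goes in short steps, each a Python script; the robot and the scene stay as the last script left them, time stands still between calls to the robot, and variables do not carry over. Pictures are saved under pics/ and viewed, at most 14 in all, crops included, and the job is handed in when it is done.

```bash
mkdir -p pics; python3 - <<'E'
from rig import manip
import cv2,numpy as np
np.set_printoptions(precision=4,suppress=True)
for n in("scene","top"):
    cv2.imwrite(f"pics/{n}0.png",manip.camera(n)); c=manip.calibration(n); print(n,{k:np.array(v) if not isinstance(v,str) else v for k,v in c.items()})
print(manip.grasp_offset,manip.current_t(),manip.current_orientation(),manip.current_position())
E
```

```text
scene {'camera_matrix': array([[374.5267,   0.    , 318.1105],
       [  0.    , 374.5267, 194.716 ],
       [  0.    ,   0.    ,   1.    ]]), 'world_from_camera': array([[-0.5837,  0.4158, -0.6974, -0.346 ],
       [-0.8119, -0.2914,  0.5058,  0.6894],
       [ 0.0071,  0.8615,  0.5077,  0.6719],
       [ 0.    ,  0.    ,  0.    ,  1.    ]])}
top {'camera_matrix': array([[444.8578,   0.    , 325.8771],
       [  0.    , 444.8578, 200.0842],
       [  0.    ,   0.    ,   1.    ]]), 'world_from_camera': array([[-0.0049,  0.9797, -0.2004,  0.2528],
       [-1.    , -0.0051, -0.0008,  0.069 ],
       [-0.0018,  0.2004,  0.9797,  1.2644],
       [ 0.    ,  0.    ,  0.    ,  1.    ]])}
0.0187 0.1 [-0.001   0.9904  0.138  -0.0002] [ 0.1501 -0.5284  0.2076]
```

View pics/scene0.png

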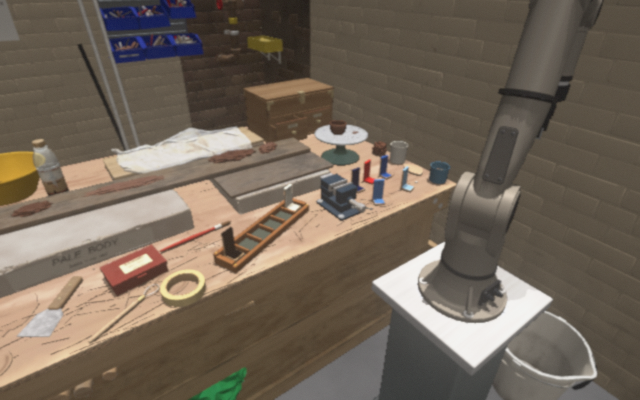

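View pics/top0.png

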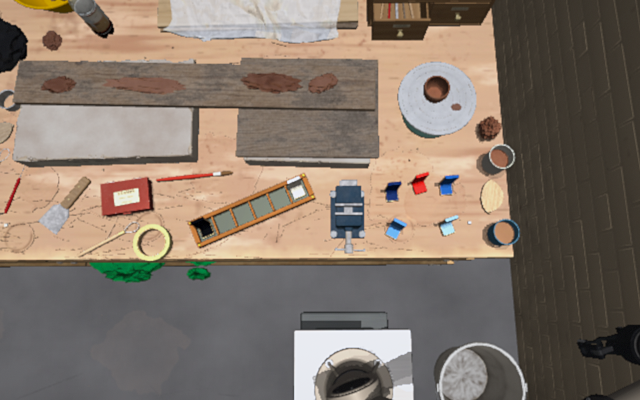

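The dark end tile is at the left, about (203,228), and the white one is at the right, about (297,187). The candidates in the top view are navy (392,190), the red look-alike (420,184), mid blue (448,185), light blue (397,228) and pale (448,226). The stand at (347,212) and the mugs are obstacles. I'll check this in one close crop.

```bash
python3 - <<'E'
import cv2,numpy as np
a=cv2.imread("pics/top0.png")
c1=cv2.resize(a[165:265,180:340],None,fx=5,fy=5,interpolation=cv2.INTER_CUBIC)[:, :800]
c2=cv2.resize(a[165:250,370:490],None,fx=6,fy=6,interpolation=cv2.INTER_CUBIC)
cv2.imwrite("pics/c1.png",c1);cv2.imwrite("pics/c2.png",c2)
E
```

```text
(no output)
```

View pics/c1.png

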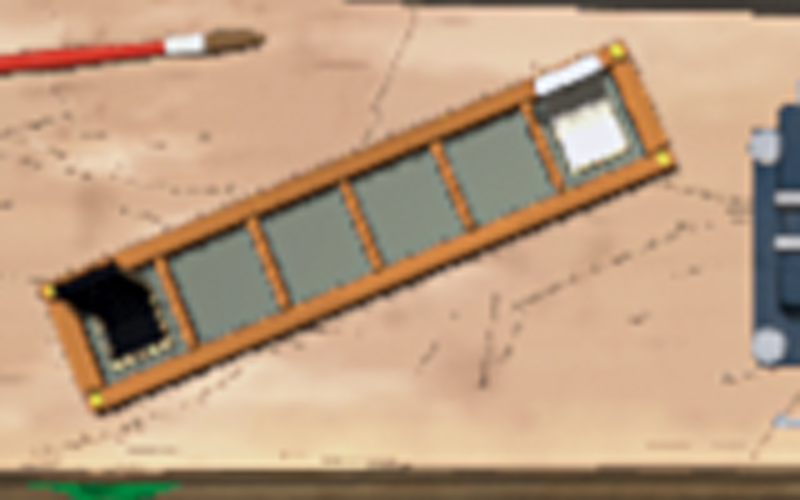

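View pics/c2.png

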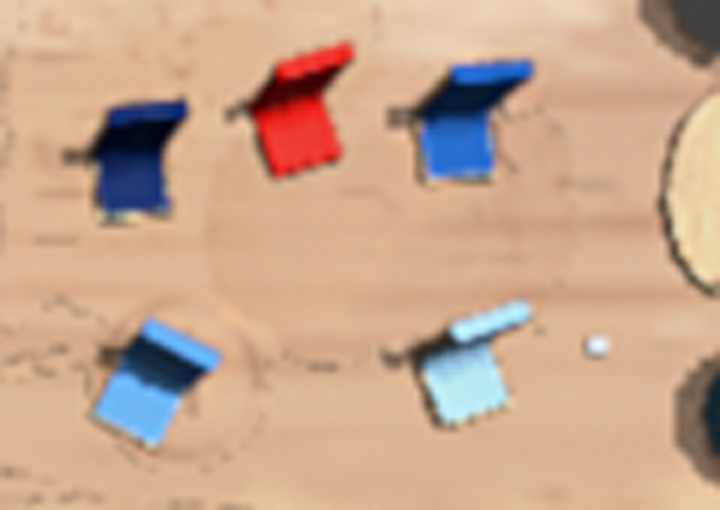

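The navy, mid, light and pale tiles are clear and the red one is left alone. Dark is at the left, so bay_1 is deep, bay_2 mid, bay_3 light and bay_4 faint. Next: coarse positions, then a wrist look.

```bash
cat > h.py <<'E'
from rig import manip
import cv2,numpy as np
from scipy.spatial.transform import Rotation as Rot
np.set_printoptions(precision=4,suppress=True)
def cast(cal,px,z):
    """pixels (N,2) -> world xy on plane z; cal['fish'] for wrist"""
    K=np.array(cal["camera_matrix"]);T=np.array(cal["world_from_camera"])
    p=np.atleast_2d(px).astype(float)
    d=np.c_[(p[:,0]-K[0,2])/K[0,0],(p[:,1]-K[1,2])/K[1,1]]
    if cal.get("fish"):
        r=np.linalg.norm(d,axis=1)+1e-12
        v=np.c_[d*(np.sin(r)/r)[:,None],np.cos(r)]
    else: v=np.c_[d,np.ones(len(d))]
    w=(v*[1,-1,-1])@T[:3,:3].T
    return (T[:3,3]+w*((np.asarray(z)-T[2,3])/w[:,2])[:,None])[:,:2]
def quat(a):
    """tool down, closing line y_t along world yaw a"""
    c,s=np.cos(a),np.sin(a)
    return np.roll(Rot.from_matrix(np.array([[-s,c,0],[c,s,0],[0,0,-1]]).T).as_quat(),1)
def wrist(name):
    cal=dict(manip.calibration("wrist"));cal["fish"]=True
    im=manip.camera("wrist");cv2.imwrite(f"pics/{name}.png",im)
    import pickle;pickle.dump(cal,open(f"pics/{name}.pkl","wb"))
    return im,cal
E
python3 - <<'E'
from h import *
cal=manip.calibration("top")
t=dict(deep=[(108,115),(187,107)],red=[(277,73),(352,52)],mid=[(452,72),(532,68)],light=[(148,325),(217,362)],faint=[(452,332),(528,310)])
for k,v in t.items():
    p=cast(cal,np.array(v)/6+[370,165],.08);d=p[0]-p[1];print(k,p.mean(0),np.linalg.norm(d),np.arctan2(-d[0],d[1]))
v=np.array([(48,291),(617,49),(663,158),(96,399)])/5+[180,165]
p=cast(cal,v,.03);print(p,np.linalg.norm(p-np.roll(p,-1,0),axis=1))
for q in([.48,-.22,.3],[.5,.15,.35]):
  for a in(0,np.pi):print(q,a,manip.ik(q,quat(a)))
m=manip.calibration("wrist");T=np.array(m["world_from_camera"]);print(m["camera_matrix"],T, manip.current_position())
E
```

```text
deep [ 0.5404 -0.1183] 0.036342750442061325 0.09816467292088694
red [ 0.5628 -0.1956] 0.036146707098540114 0.2728749752836157
mid [ 0.5589 -0.2766] 0.03674307020286762 0.046073182053981226
light [ 0.4332 -0.1302] 0.03467590654601894 -0.5094800672050825
faint [ 0.4426 -0.2686] 0.0360721281258182 0.2755846480553455
[[0.4411 0.4524]
 [0.5796 0.1341]
 [0.5156 0.1076]
 [0.3804 0.4224]] [0.3472 0.0693 0.3425 0.0678]
[0.48, -0.22, 0.3] 0 [ 0.7663  0.27   -0.4854  1.374   0.1249  1.5278  0.2906]
[0.48, -0.22, 0.3] 3.141592653589793 [ 0.4991  0.2401 -0.131   1.3846  0.0311  1.5189 -2.7713]
[0.5, 0.15, 0.35] 0 [ 0.4594  0.4331 -1.2117  1.2554  0.4081  1.7126 -0.6582]
[0.5, 0.15, 0.35] 3.141592653589793 [ 0.4033  0.3825 -1.078   1.2571  0.3375  1.6894  2.5403]
[[309.7069   0.     319.922 ]
 [  0.     309.7069 196.3016]
 [  0.       0.       1.    ]] [[ 0.2739  0.9105  0.3099  0.2308]
 [-0.9618  0.2602  0.0855 -0.5064]
 [-0.0028 -0.3214  0.9469  0.3723]
 [ 0.      0.      0.      1.    ]] [ 0.1501 -0.5284  0.2076]
```

```bash
python3 - <<'E'
from h import *
manip.move_pose([.45,.25,.30],quat(0.41)); manip.sleep(.2);print(manip.current_t(),manip.current_joint_positions()); wrist("wr")
manip.move_pose([.48,-.22,.25],quat(0.1)); manip.sleep(.2);print(manip.current_t(),manip.current_joint_positions()); wrist("wt")
E
```

```text
3.25 [-0.2118  0.2326 -0.4146  1.4114  0.0932  1.5171 -0.2126]
5.225 [ 0.5241  0.2536 -0.164   1.4888  0.0412  1.4023  0.4608]
```

View pics/wr.png

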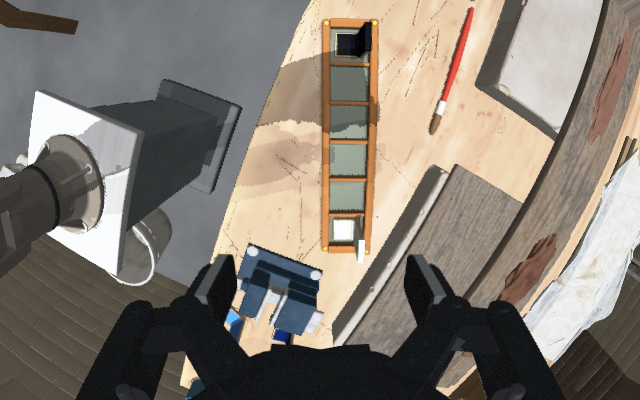

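View pics/wt.png

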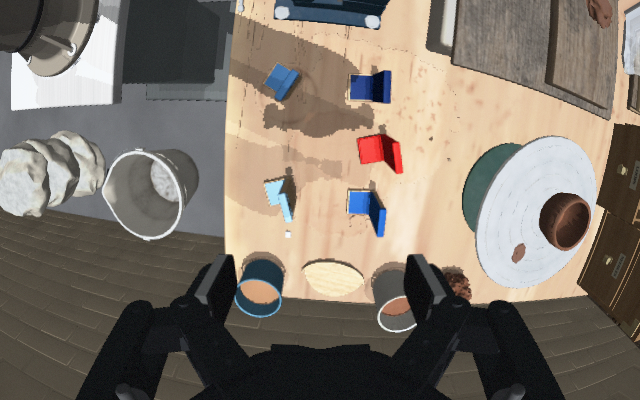

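The wrist views show the rack at columns 322-378, rows 20-253 and all four tiles: light (280,80), deep (370,87), faint (280,198), mid (367,212). I'll triangulate the rack's pins and enlarge the tiles.

```bash
python3 - <<'E'
from h import *
import pickle
im=cv2.imread("pics/wr.png");cal=pickle.load(open("pics/wr.pkl","rb"))
top=cv2.imread("pics/top0.png");tc=manip.calibration("top")
def pins(im,box):
    x0,y0,x1,y1=box;c=im[y0:y1,x0:x1].astype(int)
    m=((c[...,2]-c[...,0]>95)&(c[...,1]-c[...,0]>75)&(abs(c[...,2]-c[...,1])<50)&(c[...,1]>140)).astype(np.uint8)
    n,l,s,ce=cv2.connectedComponentsWithStats(m)
    return [(s[i,4],ce[i]+[x0,y0]) for i in range(1,n)]
for nm,i,b,c in(("wr",im,(310,5,390,265),cal),("top",top,(180,165,330,255),tc)):
    for a,p in pins(i,b):print(nm,a,p,cast(c,p,.03)[0])
w=cv2.imread("pics/wt.png")[60:245,255:405]
cv2.imwrite("pics/c3.png",cv2.resize(w,None,fx=3.2,fy=3.2,interpolation=cv2.INTER_CUBIC))
E
```

```text
wr 16 [326.   22.5] [0.3846 0.4237]
wr 15 [374.4  22.6] [0.4451 0.4525]
wr 11 [324.6364 248.0909] [0.5183 0.1135]
wr 11 [366.1818 251.1818] [0.5822 0.1343]
top 6 [303.  174.5] [0.5805 0.1352]
top 6 [312.1667 196.1667] [0.5168 0.1089]
top 3 [189.3333 222.6667] [0.4426 0.4533]
top 6 [199.  244.5] [0.3812 0.4229]
```

View pics/c3.png

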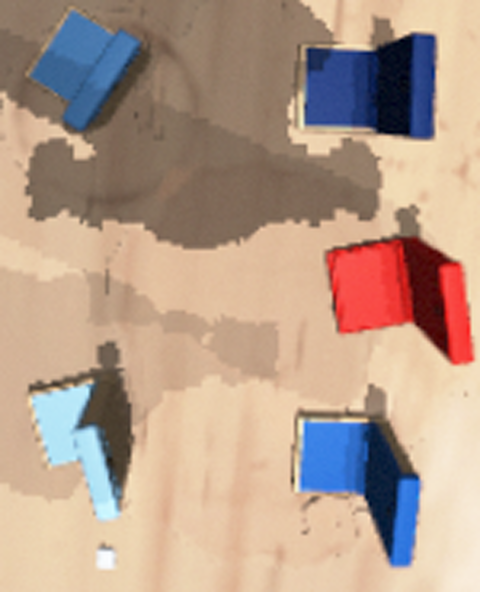

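```bash
python3 - <<'E'
from h import *
import pickle
cal=pickle.load(open("pics/wt.pkl","rb"))
t=dict(deep=[(424,34),(422.5,137)],mid=[(410,475),(401,566)],light=[(136,38),(72,126)],faint=[(88,428),(108,516)])
f=dict(deep=[(303,45),(300,130)],mid=[(300,417),(296,492)],light=[(70,8),(28,74)],faint=[(30,392),(50,466)])
for d,z in((t,.08),(f,.006)):
  for k,v in d.items():
    p=cast(cal,np.array(v)/3.2+[255,60],z);e=p[0]-p[1];a=np.arctan2(-e[0],e[1]);m=p.mean(0)
    if z<.05:m=m+36e-3*np.array([np.cos(a),np.sin(a)])
    print(k,z,m,np.linalg.norm(e),a)
E
```

```text
deep 0.08 [ 0.5441 -0.1182] 0.03541557275732909 0.1077840791379379
mid 0.08 [ 0.5617 -0.2753] 0.037131613219338534 0.08562251165998021
light 0.08 [ 0.4376 -0.1295] 0.036503865567133975 -0.5331958082885222
faint 0.08 [ 0.4466 -0.2675] 0.03468709707005011 0.2773819861807649
deep 0.006 [ 0.5457 -0.1193] 0.03524838408100482 0.0769013257850296
mid 0.006 [ 0.5636 -0.276 ] 0.035056720702233056 0.082921584918031
light 0.006 [ 0.4377 -0.129 ] 0.032129781254865875 -0.47678845829393013
faint 0.006 [ 0.4482 -0.2679] 0.03494082823699322 0.30765781379215623
```

Both views agree within 3 mm, so I'll average them and start with the deep tile into bay_1.

```bash
cat >> h.py <<'E'
TILES=dict(deep=(.5425,-.1185,.095),mid=(.5605,-.2757,.078),light=(.4355,-.1297,-.515),faint=(.445,-.268,.282))
OFF=dict(deep=84,mid=28,light=-28,faint=-84)
RC=np.array([.4815,.2805]);RA=.408
H=.25;ZG=.048
def bay(name,dx=0,dy=0):
    c,s=np.cos(RA),np.sin(RA)
    return RC+(.016+dx)*np.array([c,s])+(OFF[name]*1e-3+dy)*np.array([-s,c])
def pick(name):
    x,y,a=TILES[name]
    manip.command_gripper(.04,30);manip.move_pose([x,y,.16],quat(a))
    manip.servo_line([x,y,ZG],v=.12);manip.sleep(.15)
    print(name,"at",manip.current_position(),end=" ")
    manip.command_gripper(0,30);print("gap",manip.current_finger_gap(),"F",manip.current_grasp_force(),end=" ")
    manip.servo_line([x,y,H],v=.2);print("gap",manip.current_finger_gap(),manip.current_t())
def place(name,dx=0,dy=0):
    p=bay(name,dx,dy)
    manip.move_pose([*p,H],quat(RA));manip.servo_line([*p,ZG+.03],v=.15);manip.sleep(.1)
    f0=manip.current_wrist_force()[2]
    for z in np.arange(.020,.0105,-.0015):
        manip.servo_line([*p,ZG+z],v=.03);manip.sleep(.05)
        f=manip.current_wrist_force()[2]-f0
        if f>2.5:break
    print("touch z",z,"f",f,manip.current_position(),"want",p,end=" ")
    manip.command_gripper(.03);manip.sleep(.1)
    manip.servo_line([*p,.16],v=.15);manip.servo_line([*p,H],v=.25);print("t",manip.current_t())
E
python3 - <<'E'
from h import *
pick("deep");place("deep")
manip.move_pose([.45,.22,.30],quat(0.41)); manip.sleep(.1);im,_=wrist("w1");cv2.imwrite("pics/c4.png",cv2.resize(im[10:210,290:450],None,fx=3,fy=3,interpolation=cv2.INTER_CUBIC))
E
```

```text
deep at [ 0.5433 -0.1186  0.049 ] gap 0.007009741427449898 F 32.57470786571503 gap 0.006923232197089387 9.2167
touch z 0.012499999999999994 f 7.0921805449451485 [0.4636 0.3646 0.0622] want [0.4629 0.364 ] t 16.2083
```

View pics/c4.png

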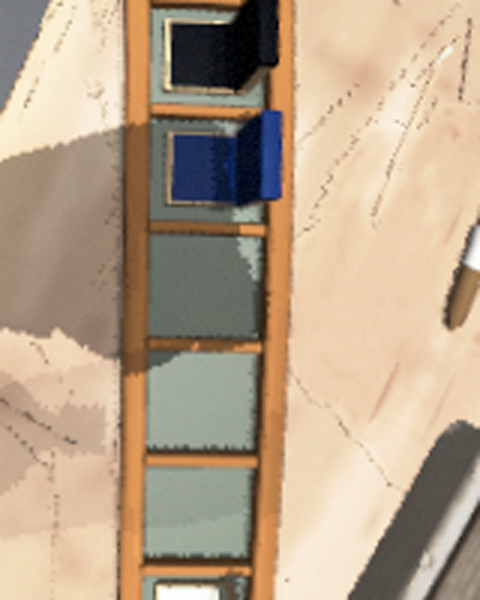

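Deep stands square in bay_1, foot at crop (170-235, 130-205), with clear margins. Now the other three.

```bash
python3 - <<'E'
from h import *
for n in("mid","light","faint"):
    pick(n)
    if manip.current_finger_gap()<.004: print("MISSED");break
    place(n,-.001)
manip.move_pose([.45,.22,.30],quat(0.41)); manip.sleep(.1);im,_=wrist("w2");cv2.imwrite("pics/c5.png",cv2.resize(im[10:250,270:430],None,fx=2.5,fy=2.5,interpolation=cv2.INTER_CUBIC))
cv2.imwrite("pics/s2.png",cv2.resize(manip.camera("scene")[165:285,200:400],None,fx=4,fy=4,interpolation=cv2.INTER_CUBIC))
E
```

```text
mid at [ 0.5613 -0.276   0.0491] gap 0.007262460881877596 F 31.904098391532898 gap 0.006945292375133256 21.9667
touch z 0.013999999999999995 f 2.681749209218083 [0.4845 0.3125 0.0624] want [0.4842 0.3122] t 28.9833
light at [ 0.4362 -0.1299  0.0487] gap 0.006894415895972614 F 32.081483602523804 gap 0.007263399362260681 33.6833
touch z 0.013999999999999995 f 3.0710461486852725 [0.5067 0.261  0.0624] want [0.5064 0.2607] t 40.05
faint at [ 0.4457 -0.2683  0.0488] gap 0.006747199699800793 F 31.934704184532166 gap 0.006764722784163591 45.0417
touch z 0.013999999999999995 f 3.140766686930876 [0.5289 0.2096 0.0624] want [0.5286 0.2093] t 51.7
```

View pics/c5.png

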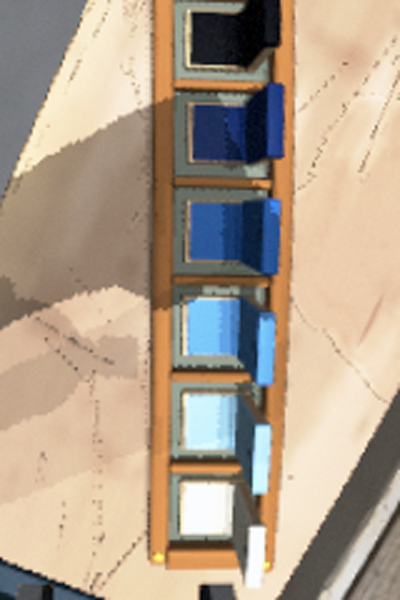

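View pics/s2.png

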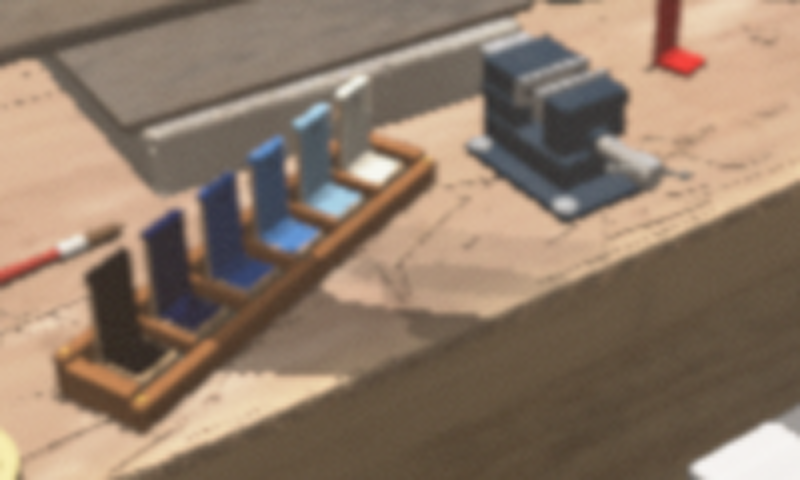

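All six stand upright and square in the rack, deepening from white at crop (205,510) to the darkest at (215,40), with all feet to the front. The red tile still stands where it was. Handing in.

```bash
python3 -c "
from rig import manip
print(manip.job_done())"
```

```text
the job is handed in; nothing more can be done
None
```

The job is handed in: the four loose tiles stand in the rack in order from white to darkest, glazed faces to the front, and the last pictures show all six upright with the two end tiles in place.

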